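# Find the high spot of a labeller's drive wheel with a plunger gauge

## Task

Slide the gauge along its track towards the wheel until its plunger is pressed against the rim and the pointer stands in the green band, then let go of it. Then turn the wheel by its red crank knob while the plunger rides on the rim, find the highest spot of the whole rim (there is a lesser bump as well), and leave the wheel standing with that highest spot at the plunger and the gauge still loaded. Never run the pointer into the red, and leave the bottle, the jar and the wrench alone.

Things in the scene. Friction and masses are not known exactly. Their poses are not given: they have to be found in the camera images.
- bed: fixed white bed plate on the bench, 210 x 440 mm, top at z 0.020, place and heading vary; origin under its middle. Its long axis (y) runs from the gauge (-y end) to the wheel (+y end)
- wheel_center (a point): on the upright axis of the flat-lying drive wheel, at z 0.082. Aluminium top flange 174 mm across, top at z 0.075; dark hub boss 40 mm across, top at z 0.085. Under the flange is the black rubber rim, z 0.044 to 0.070, radius 80 mm where true
- wheel (a joint): turn of the wheel, rad, anticlockwise from above, no limit; it stays where left. The rim under the flange is out of true: one high spot stands out 4.5 mm, a smooth hump spreading about 0.42 rad to either side, and one lesser bump 2.5 mm. Where they lie relative to the crank knob differs every time and cannot be seen
- knob_center (a point): centre, half-way up, of the red crank knob on the flange, 60 mm from the wheel's axis: an upright cylinder 24 mm across, z 0.082 to 0.126 (this point z 0.104). It spins freely on its pin, so the hand can keep its heading while it carries the knob round. About 3 to 8 N turn the wheel; a light grip slips off
- gauge_post (a point): centre, half-way up, of the blue part of the gauge's grip post: upright, round, 20 mm across, z 0.089 to 0.119 (this point z 0.104), black below. It stands on the rear end of the gauge's blue carriage, 118 mm behind the plunger's free tip; between them is the round dial housing (80 mm across, top z 0.072), its centre 56 mm from the post
- gauge (a joint): slide of the gauge's carriage on its straight track, m, growing towards the wheel. The track runs along the level line from post to tip and points at the wheel's axis. About 9 N of friction; it stays where left. At the start the tip is about 5 to 36 mm clear of the rim
- tip (a point): centre of the steel ball (12 mm across) at the plunger's end, z 0.0575, facing the rim. The plunger is sprung: 0.8 N to start and 0.4 N more per mm pressed in, travel 10.5 mm. Pressed on the rim, this point is 86 mm from the wheel's axis on the true part, 88.5 at the lesser bump, 90.5 at the high spot
- dial (a joint): black pointer on the white dial (74 mm across, facing up), rad, clockwise from above: 0 with the plunger free (pointing to the wheel), 0.5 for every mm the plunger is pressed in; ticks at every mm. Green band: 1.0 to 2.2. Red: from 4.75 on (plunger nearly at its stop)
- bottle: bystander: filled yellow bottle, 68 mm across, 230 mm tall, origin at the centre of its underside
- jar: bystander: red jar with brass-coloured lid, 72 mm across, 90 mm tall, origin at the centre of its underside
- wrench: bystander: steel wrench lying on the bench, origin at its underside

How it is judged:
By the outcome, as a careful person would: the job done as asked, in the order asked, and still so for the second after the job is handed in, with the robot touching nothing.
It also fails if it takes over 72 s, if anything falls off the work surface, if the arm or the gripper's body presses on something with over 40 N, if the wrist force passes 120 N, or if a joint passes its speed limit or range.

## Robot

A 7-joint arm with a two-finger parallel gripper is mounted at the origin on the work surface. World frame = base frame: x ahead of the robot, y to its left, z up, the work surface at z = 0. Lengths are in m, angles in rad, forces in N, time in s.
With the tool pointing down it reaches from about 0.4 to 0.9 m from the base axis. Payload 5.5 kg.
Tool frame: the origin (TCP) lies where the fingers leave the gripper's body, on its centre line; the fingertips stand 66 mm ahead of it and the grasp point (between the pads) lies 47 mm ahead of it (arm.tcp_to_grasp is the z of the grasp point in the tool frame, in m); z points along the fingers, y is the line along which they close (so a half turn about z gives the same grasp; the last joint's range is limited). The gripper opens to 92 mm and grips with 3 to 60 N. Pads are 19 mm wide; open, the fingers measure 130 mm over their backs; the gripper's body (75 mm by 190 mm) begins 47 mm behind the grasp point.
Start: joints at [-0.98, 0.501, -0.427, 1.55, 0.221, 1.138, -0.21], TCP at [0.209, 0.615, 0.292] pointing down, gripper open.
Joint ranges: [-2.88, 2.88], [-0.31, 2.03], [-1.54, 1.56], [0.2, 2.42], [-1.41, 4.55], [0.19, 2.02], [-2.57, 2.57]. Speed limits (rad/s): [2.57, 2.57, 3.14, 3.14, 3.14, 3.14, 3.14].

## Interface

Orientations are given as a unit quaternion [x, y, z, w].
In Python, from station import read_state, imaging, arm gives the robot as it stands.
- The arm moves only by the shell command python3 -m inch 'ROWS'. ROWS is JSON, a list of rows, each an object with "delta_pos": the shift along the tool's x, y, z in cm, a list of three; "spin": the turn about the tool's z in degrees; "fingers": the opening, from 0 (shut) to 1 (fully open). A call has 1 to 20 rows; each row is the pose to reach, as a shift and turn from the pose commanded when the call began, along the tool's axes at that moment; what a row does not reach only later rows make up. A row lasts 1/10 s, in which the tool goes at most 50 mm and 8.59 degrees, less where a joint would pass 70% of its speed; a pose out of reach is approached as far as the arm can. A call with a gripper value outside its range is refused whole. The fingers move at their own pace and stop on an object; the grip force is fixed at half the most. Time passes only in rows, so rows that repeat a pose let the fingers close. It gives the time, the measured TCP pose, the force, the opening and the grip force at its end, in the units of the state.
- read_state(): the state, without advancing time (a new reading comes with each control period).
- imaging.read_camera(name): name is "side" or "top" or "wrist"; returns a dict with "frame" (420x560x3 uint8, red, green, blue), "intrinsics" (3x3 intrinsics, pixels), "R" (3x3) and "t" (3): a world point X has camera coordinates R X + t. Camera axes: x right, y down, z forward; pixel columns grow to the right and rows downward; lengths in m; the calibration is good to about 2 mm. A picture is of the moment at which its call begins. There is no depth.
- arm.sign_off(): hands the job in; it is judged then, once.
Trained networks look in a picture, given as the dict that the camera call returned (one of the last four; its "shot" number tells which), for a name from the list of things; names that differ only in an ending like _2 or _b are one class to them, and where a whole thing is asked for, a point or a joint stands for the part that bears it (a point fixed in the world has none). Each returns a list of dicts, best first, with "confidence" (0 to 1); they miss things now and then, are a little off and sometimes report something else, mostly with a low value. They report only what shows in the picture. A call takes as long as a camera call.
- imaging.cut_out(picture, name): "mask" (420x560 bool, what is visible of it) and "uv" ([column, row] in pixels, amid what is visible of it).
- imaging.place_of(picture, name): "uv" ([column, row] in pixels: a listed point, or the origin of a listed thing).
The state is a dict: "time_s": time; "joint_positions": joint angles; "joint_velocities": joint speeds; "joint_efforts": joint torques, N m; "ee_pos": TCP position; "tool_rot": TCP orientation; "wrist_force": force on the tool from outside, world axes, zero at the start; "torque": the same for the moment, N m; "width": finger opening in m; "grasp_force": force on a finger pad.
Only numpy, scipy, OpenCV 4.12 (cv2) and the standard library are available. Lean on these libraries where they do the work, as an engineer would, in place of code of your own. Each camera call takes 0.05 s, during which the arm holds its last target. There are 200 camera calls.

## Working session

There is one attempt and no reset: what is moved stays moved. The work goes in short steps, Python scripts to look and compute and a shell command to move; the robot and the scene stay as the last step left them, time stands still between calls to the robot, and variables do not carry over. Pictures are saved under pics/ and viewed, at most 10 in all, crops included, and the job is handed in when it is done.

```bash
mkdir -p pics; cat > h.py <<'E'
import numpy as np, cv2
from station import read_state, imaging, arm
def ray(p,uv):
    K=np.array(p["intrinsics"]);R=np.array(p["R"]);t=np.array(p["t"])
    d=R.T@np.linalg.inv(K)@np.array([uv[0],uv[1],1.0]); return -R.T@t,d
def at_z(p,uv,z):
    c,d=ray(p,uv); return c+d*(z-c[2])/d[2]
def tri(l):
    A=np.zeros((3,3));b=np.zeros(3)
    for p,uv in l:
        c,d=ray(p,uv);d=d/np.linalg.norm(d);M=np.eye(3)-np.outer(d,d);A+=M;b+=M@c
    return np.linalg.solve(A,b)
def proj(p,X):
    q=np.array(p["intrinsics"])@(np.array(p["R"])@np.array(X)+np.array(p["t"]));return q[:2]/q[2]
def save(p,n): cv2.imwrite("pics/"+n,cv2.cvtColor(p["frame"],cv2.COLOR_RGB2BGR))
E
python3 - <<'E'
from h import *
np.set_printoptions(precision=4,suppress=True)
P={c:imaging.read_camera(c) for c in("side","top","wrist")}
ims=[P[c]["frame"] for c in("side","top")]
for c in P: save(P[c],c+"0.png")
for n in["wheel_center","knob_center","gauge_post","tip","bottle","jar","wrench","bed"]:
    L=[]
    for c in P:
        r=imaging.place_of(P[c],n)
        if r:
            print(n,c,np.array(r[0]["uv"]).round(1),round(r[0]["confidence"],2))
            if r[0]["confidence"]>.4:L.append((P[c],r[0]["uv"]))
    if len(L)>1:print("   ",tri(L))
s=read_state();print(s["time_s"],s["ee_pos"],s["tool_rot"],s["wrist_force"],s["width"],arm.tcp_to_grasp)
E
```

```text
wheel_center side [256.8 217.9] 0.56
wheel_center top [257.7 199.8] 0.82
    [0.5887 0.0618 0.066 ]
knob_center side [246.7 197.6] 0.66
knob_center top [264.4 180.7] 0.53
    [0.6356 0.0388 0.1098]
gauge_post side [233.9 333.7] 0.43
gauge_post top [332.1 203.8] 0.87
    [ 0.7974 -0.2466 -0.8021]
tip side [231.7 333. ] 0.48
bottle side [231.8 334.2] 0.89
bottle top [147.4 241. ] 0.61
bottle wrist [212.3 369.6] 0.52
    [ 0.4691  0.4114 -0.0052]
jar side [188.6 301.9] 0.77
jar top [157.5 194.7] 0.92
    [0.614  0.3798 0.0073]
wrench side [358.8 187. ] 0.59
wrench top [386.1 252.4] 0.71
    [ 0.4194 -0.3476 -0.0075]
bed side [278.9 218.3] 0.83
bed top [289.8 208.7] 0.84
    [ 0.5685 -0.0383  0.0088]
1.35 [0.2092 0.6154 0.2922] [ 0.1631  0.9866 -0.     -0.    ] [-0.6339  0.019  -0.0646] 0.09212549214619636 0.0467
```

View pics/top0.png

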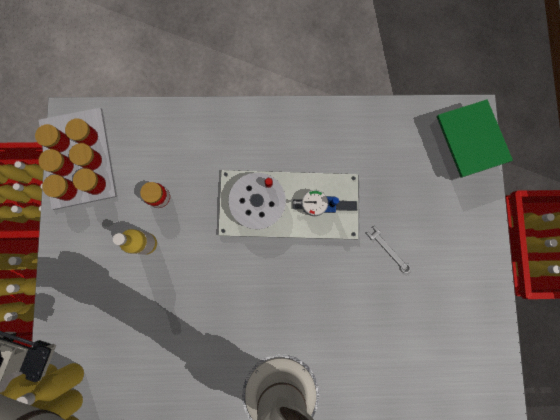

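View pics/side0.png

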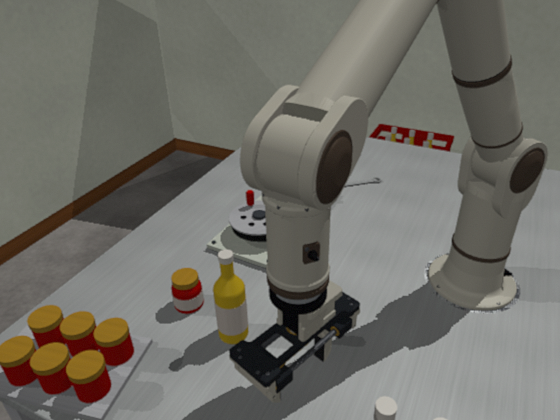

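```bash
python3 - <<'E'
from h import *
np.set_printoptions(precision=4,suppress=True)
p=imaging.read_camera("top")
for n,z in [("wheel_center",.082),("knob_center",.104),("gauge_post",.104),("tip",.0575)]:
    for r in imaging.place_of(p,n)[:2]: print(n,at_z(p,r["uv"],z),r["confidence"])
w=imaging.read_camera("wrist");R=np.array(w["R"]);t=np.array(w["t"])
from scipy.spatial.transform import Rotation as Ro
s=read_state();T=Ro.from_quat(s["tool_rot"]).as_matrix()
print("cam in tool",T.T@(-R.T@t-s["ee_pos"]),"fwd",T.T@R[2],"right",T.T@R[0]);print(T)
big=cv2.resize(p["frame"][150:260,200:370],None,fx=4,fy=4,interpolation=cv2.INTER_CUBIC)
big2=cv2.resize(w["frame"],(560,420))
h=np.zeros((440,680,3),np.uint8);h[:]=big;save({"frame":h},"crop1.png")
E
```

```text
wheel_center [0.589  0.0617 0.082 ] 0.91
knob_center [0.6301 0.0317 0.104 ] 0.57
gauge_post [ 0.5628 -0.1682  0.104 ] 0.8
cam in tool [ 0.0829 -0.0004 -0.0927] fwd [-0.3046 -0.0008  0.9525] right [0.0004 1.     0.001 ]
[[-0.9468  0.3219 -0.    ]
 [ 0.3219  0.9468  0.0001]
 [ 0.0001  0.0001 -1.    ]]
```

View pics/crop1.png

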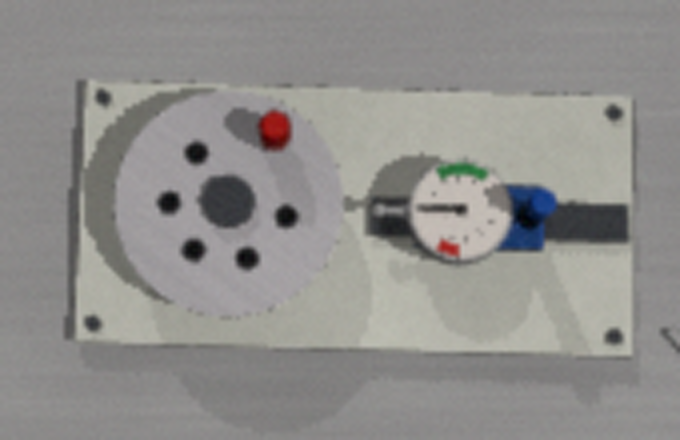

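```bash
python3 -m inch '[{"delta_pos":[0,0,-5],"spin":0,"fingers":1},{"delta_pos":[-4,-4,-7],"spin":0,"fingers":1},{"delta_pos":[-7,-7.5,-7],"spin":7,"fingers":1},{"delta_pos":[-10,-11,-7],"spin":14,"fingers":1},{"delta_pos":[-13.5,-14.5,-7],"spin":21,"fingers":1},{"delta_pos":[-17,-18,-7],"spin":28,"fingers":1},{"delta_pos":[-20,-21.5,-7],"spin":35,"fingers":1},{"delta_pos":[-23.5,-25,-7],"spin":42,"fingers":1},{"delta_pos":[-27,-28.5,-7],"spin":49,"fingers":1},{"delta_pos":[-30,-32,-7],"spin":56,"fingers":1},{"delta_pos":[-33.5,-36,-7],"spin":63,"fingers":1},{"delta_pos":[-37,-39.5,-7],"spin":70,"fingers":1},{"delta_pos":[-40,-43,-7],"spin":77.5,"fingers":1},{"delta_pos":[-43.5,-46.5,-7],"spin":77.5,"fingers":1},{"delta_pos":[-47,-50,-7],"spin":77.5,"fingers":1},{"delta_pos":[-50,-54,-6],"spin":77.5,"fingers":1},{"delta_pos":[-53.5,-57.5,-4],"spin":77.5,"fingers":1},{"delta_pos":[-56,-60,-1],"spin":77.5,"fingers":1},{"delta_pos":[-58.7,-62.7,2],"spin":77.5,"fingers":1},{"delta_pos":[-58.7,-62.7,2],"spin":77.5,"fingers":1}]'
cat > look.py <<'E'
from h import *
import sys
np.set_printoptions(precision=4,suppress=True)
p=imaging.read_camera("wrist");t=imaging.read_camera("top");s=read_state()
print(s["time_s"],np.array(s["ee_pos"]),np.array(s["tool_rot"]))
for n,z in [("gauge_post",.104),("tip",.0575),("wheel_center",.082),("knob_center",.104)]:
    L=[]
    for q,c in((p,"w"),(t,"t")):
        for r in imaging.place_of(q,n)[:1]:
            L.append((q,r["uv"]));print(n,c,np.array(r["uv"]).round(1),at_z(q,r["uv"],z),round(r["confidence"],2))
    if len(L)>1:print("   tri",tri(L))
save(p,sys.argv[1]+"w.png");save(t,sys.argv[1]+"t.png")
E
python3 look.py a
```

```text
time_s: 3.65
ee_pos: [0.5612, -0.1726, 0.2667]
tool_rot: [0.747, 0.665, -0.004, -0.002]
wrist_force: [-1.0, 0.2, -0.1]
width: 0.0919
grasp_force: 0.0
3.75 [ 0.5625 -0.1677  0.2708] [ 0.7454  0.6666 -0.001  -0.0012]
gauge_post w [294.2 205.2] [ 0.5711 -0.1703  0.104 ] 0.64
gauge_post t [334.9 202.9] [ 0.5673 -0.169   0.104 ] 0.75
   tri [ 0.57   -0.172   0.0942]
tip w [285.8  64.8] [ 0.5773 -0.0526  0.0575] 0.82
tip t [386.2 252. ] [ 0.4211 -0.3279  0.0575] 0.46
   tri [ 0.4844 -0.1354  0.7046]
wheel_center t [259.1 201.5] [0.5783 0.0561 0.082 ] 0.84
knob_center t [264.8 183. ] [0.6301 0.0379 0.104 ] 0.41
```

View pics/aw.png

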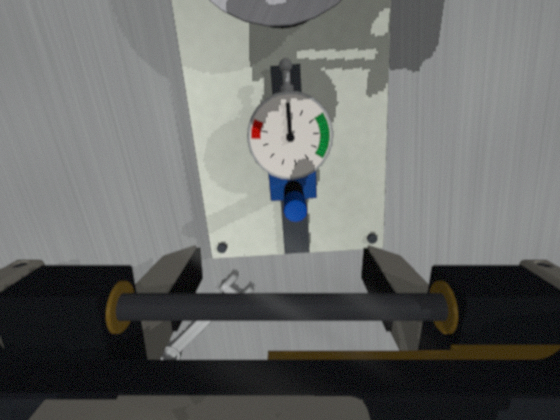

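```bash
python3 -m inch '[{"delta_pos":[-0.2,0.9,0],"spin":-3,"fingers":1},{"delta_pos":[-0.2,0.9,4],"spin":-3,"fingers":1},{"delta_pos":[-0.2,0.9,8],"spin":-3,"fingers":1},{"delta_pos":[-0.2,0.9,11.9],"spin":-3,"fingers":1},{"delta_pos":[-0.2,0.9,11.9],"spin":-3,"fingers":1},{"delta_pos":[-0.2,0.9,11.9],"spin":-3,"fingers":0.6},{"delta_pos":[-0.2,0.9,11.9],"spin":-3,"fingers":0},{"delta_pos":[-0.2,0.9,11.9],"spin":-3,"fingers":0},{"delta_pos":[-0.2,0.9,11.9],"spin":-3,"fingers":0},{"delta_pos":[-0.2,0.9,11.9],"spin":-3,"fingers":0},{"delta_pos":[-0.2,0.9,11.9],"spin":-3,"fingers":0},{"delta_pos":[-0.2,0.9,11.9],"spin":-3,"fingers":0}]'; python3 look.py b
```

```text
time_s: 5.35
ee_pos: [0.5719, -0.1702, 0.1534]
tool_rot: [0.727, 0.687, 0.0, 0.0]
wrist_force: [0.3, 0.6, 0.1]
width: 0.0407
grasp_force: 0.0
5.45 [ 0.5718 -0.1702  0.1532] [ 0.7271  0.6866 -0.     -0.0001]
gauge_post w [282.8 274.3] [ 0.5724 -0.1692  0.104 ] 0.75
gauge_post t [332.2 202.5] [ 0.5686 -0.161   0.104 ] 0.68
   tri [ 0.5697 -0.1604  0.1164]
tip w [278.2  45.3] [ 0.5765 -0.0535  0.0575] 0.66
wheel_center t [260.7 198.4] [0.5876 0.0511 0.082 ] 0.91
knob_center t [265.4 182.2] [0.6325 0.0361 0.104 ] 0.42
```

View pics/bw.png

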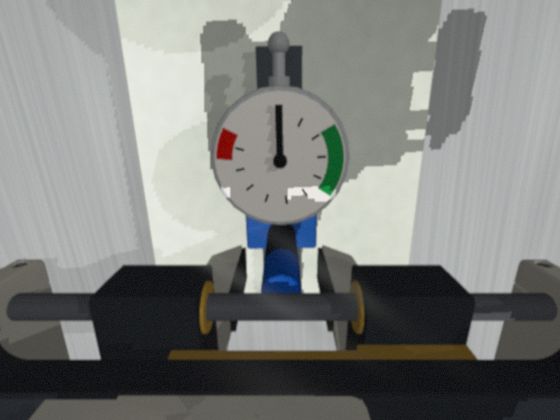

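```bash
cat > dial.py <<'E'
from h import *
import sys
def read(cam,z=.072,name=None,nx=None):
    """rectify dial plane, return pointer angle (cw from track dir)"""
    p=imaging.read_camera(cam);r=imaging.cut_out(p,"dial")
    if name: save(p,name)
    return p,r
def angle(p,c,d,z=.070,name=None,S=5):
    """c: dial centre xy world, d: track unit xy. S px/mm"""
    N=int(80*S);e=np.array([d[1],-d[0]])  # right of track
    src=[];dst=[]
    for a,b in((-40,-40),(40,-40),(40,40),(-40,40)):
        X=np.r_[np.array(c)+(np.array(d)*b+e*a)/1000,z];src.append(proj(p,X));dst.append(((a+40)*S,(40-b)*S))
    im=cv2.warpPerspective(p["frame"],cv2.getPerspectiveTransform(np.float32(src),np.float32(dst)),(N,N),flags=cv2.INTER_CUBIC)
    if name: save({"frame":im},name)
    return im
def pointer(im,S=5):
    g=im.max(axis=2).astype(float);N=len(g)
    # refine centre: dark hub
    k=cv2.GaussianBlur(255-g,(0,0),2.2*S/2)
    m=np.zeros_like(k);cv2.circle(m,(N//2,N//2),8*S,1,-1)
    i=np.unravel_index(np.argmax(k*m),k.shape);cy,cx=i
    th=np.arange(0,2*np.pi,.01);rr=np.arange(6,24,.5)*S
    u=cx+np.outer(np.sin(th),rr);v=cy-np.outer(np.cos(th),rr)
    q=cv2.remap(g.astype(np.float32),u.astype(np.float32),v.astype(np.float32),1)
    sc=np.convolve(np.tile(q.mean(1),3),np.ones(9)/9,'same')[len(th):2*len(th)]
    j=np.argmin(sc);return th[j],sc[j],np.median(sc),(cx/S-40,40-cy/S)
if __name__=="__main__":
    cam=sys.argv[1];c=np.array(eval(sys.argv[2]));d=np.array([.0524,.9986])
    p=imaging.read_camera(cam)
    if len(sys.argv)>3: save(p,sys.argv[3]+".png")
    im=angle(p,c,d,name="rect.png");a=pointer(im);s=read_state()
    print("t",round(s["time_s"],2),"ee",np.round(s["ee_pos"],4),"ang %.3f dark %.0f med %.0f off"%a[:3],np.round(a[3],1))
E
python3 dial.py wrist '[.5735,-.1135]'
python3 -m inch '[{"delta_pos":[0,0,0],"spin":0,"fingers":0},{"delta_pos":[0,0,0],"spin":0,"fingers":0},{"delta_pos":[0,0,0],"spin":0,"fingers":0},{"delta_pos":[0,0,0],"spin":0,"fingers":0},{"delta_pos":[0.5,0,0],"spin":0,"fingers":0},{"delta_pos":[1,0,0],"spin":0,"fingers":0},{"delta_pos":[1.5,0,0],"spin":0,"fingers":0},{"delta_pos":[2,0,0],"spin":0,"fingers":0},{"delta_pos":[2.1,0,0],"spin":0,"fingers":0},{"delta_pos":[2.1,0,0],"spin":0,"fingers":0}]'; python3 dial.py wrist '[.5745,-.0925]' c
```

```text
t 5.9 ee [ 0.5718 -0.1702  0.1531] ang 6.260 dark 18 med 146 off [ 0.4 -1.8]
time_s: 6.9
ee_pos: [0.5725, -0.1527, 0.1531]
tool_rot: [0.728, 0.686, -0.001, 0.002]
wrist_force: [-0.7, -7.7, -2.7]
width: 0.0197
grasp_force: 30.0
t 6.95 ee [ 0.5725 -0.1527  0.1531] ang 6.270 dark 18 med 147 off [ 0.2 -5.8]
```

```bash
python3 -m inch '[{"delta_pos":[0.3,0,0],"spin":0,"fingers":0},{"delta_pos":[0.6,0,0],"spin":0,"fingers":0},{"delta_pos":[0.7,0,0],"spin":0,"fingers":0},{"delta_pos":[0.7,0,0],"spin":0,"fingers":0}]'; python3 dial.py wrist '[.575,-.091]'
python3 -m inch '[{"delta_pos":[0.1,0,0],"spin":0,"fingers":0},{"delta_pos":[0.2,0,0],"spin":0,"fingers":0},{"delta_pos":[0.2,0,0],"spin":0,"fingers":0}]'; python3 dial.py wrist '[.575,-.089]' d
```

```text
time_s: 7.35
ee_pos: [0.5728, -0.1461, 0.1531]
tool_rot: [0.728, 0.686, -0.002, 0.002]
wrist_force: [0.1, -7.6, -3.4]
width: 0.0192
grasp_force: 30.0
t 7.4 ee [ 0.5728 -0.1461  0.1531] ang 6.270 dark 18 med 147 off [-0.4  0. ]
time_s: 7.7
ee_pos: [0.5729, -0.1443, 0.1531]
tool_rot: [0.728, 0.685, -0.002, 0.002]
wrist_force: [-1.0, -8.7, -2.3]
width: 0.0192
grasp_force: 30.0
t 7.75 ee [ 0.5729 -0.1443  0.1531] ang 6.280 dark 17 med 147 off [-0.4 -0.8]
```

```bash
python3 -m inch '[{"delta_pos":[0.1,0,0],"spin":0,"fingers":0},{"delta_pos":[0.2,0,0],"spin":0,"fingers":0},{"delta_pos":[0.2,0,0],"spin":0,"fingers":0}]'|grep force; python3 dial.py wrist '[.575,-.087]' e
```

```text
wrist_force: [-0.3, -8.5, -2.9]
grasp_force: 30.0
t 8.1 ee [ 0.573  -0.1428  0.1531] ang 0.340 dark 18 med 148 off [ 0.  -1.4]
```

View pics/e.png

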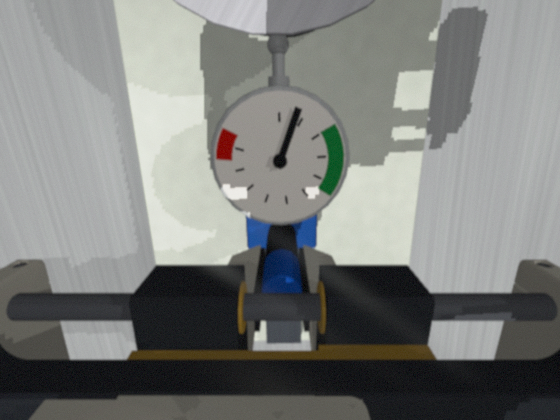

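```bash
python3 -m inch '[{"delta_pos":[0.1,0,0],"spin":0,"fingers":0},{"delta_pos":[0.2,0,0],"spin":0,"fingers":0},{"delta_pos":[0.25,0,0],"spin":0,"fingers":0},{"delta_pos":[0.25,0,0],"spin":0,"fingers":0}]'|grep force; python3 dial.py wrist '[.575,-.085]'
```

```text
wrist_force: [0.4, -10.0, -3.0]
grasp_force: 30.0
t 8.55 ee [ 0.573  -0.1408  0.1531] ang 1.260 dark 17 med 148 off [ 0.4 -1.4]
```

```bash
python3 -m inch '[{"delta_pos":[-0.2,0,0],"spin":0,"fingers":0},{"delta_pos":[-0.35,0,0],"spin":0,"fingers":0},{"delta_pos":[-0.35,0,0],"spin":0,"fingers":0},{"delta_pos":[-0.35,0,0],"spin":0,"fingers":0.6},{"delta_pos":[-0.35,0,0],"spin":0,"fingers":0.6},{"delta_pos":[-0.35,0,0],"spin":0,"fingers":0.6},{"delta_pos":[-0.35,0,0],"spin":0,"fingers":0.6},{"delta_pos":[-0.35,0,0],"spin":0,"fingers":0.6}]'; python3 dial.py wrist '[.575,-.085]'
python3 -m inch '[{"delta_pos":[0,0,-3],"spin":0,"fingers":0.6},{"delta_pos":[0,0,-7],"spin":0,"fingers":0.5},{"delta_pos":[4,1,-9],"spin":0,"fingers":0.5},{"delta_pos":[8,2,-9],"spin":0,"fingers":0.5},{"delta_pos":[10,3,-9],"spin":0,"fingers":0.5},{"delta_pos":[10,3,-9],"spin":0,"fingers":0.5},{"delta_pos":[10,3,-9],"spin":0,"fingers":0.5}]'
python3 look.py f; python3 dial.py top '[.575,-.085]'; cp pics/rect.png pics/rect_top.png;python3 -c "
from h import *
p=imaging.read_camera('top');print(ray(p,[280,210]),read_state()['joint_positions'])"
```

```text
time_s: 9.35
ee_pos: [0.5738, -0.1387, 0.1533]
tool_rot: [0.727, 0.687, 0.0, -0.0]
wrist_force: [-0.4, 1.1, -0.5]
width: 0.053
grasp_force: 0.0
t 9.4 ee [ 0.5737 -0.1388  0.1533] ang 1.270 dark 18 med 149 off [ 0.2 -1.2]
time_s: 10.1
ee_pos: [0.6091, -0.0409, 0.243]
tool_rot: [0.727, 0.687, -0.0, -0.0]
wrist_force: [-0.9, 0.4, -0.6]
width: 0.0458
grasp_force: 0.0
10.2 [ 0.6087 -0.0429  0.243 ] [ 0.7277  0.6859 -0.0007  0.0001]
gauge_post w [250.  323.9] [ 0.575  -0.1399  0.104 ] 0.65
tip w [245.3 189.8] [ 0.5758 -0.027   0.0575] 0.53
wheel_center w [242.6  85.6] [0.5846 0.0614 0.082 ] 0.95
wheel_center t [257.9 199.5] [0.5844 0.0596 0.082 ] 0.94
   tri [0.5845 0.0605 0.0824]
knob_center w [306.7 130.2] [0.6312 0.0267 0.104 ] 0.81
t 10.65 ee [ 0.6093 -0.0413  0.2432] ang 0.040 dark 150 med 157 off [-4.8  6.4]
(array([0.39134082, 0.0229373 , 1.23883876]), array([ 0.13710232, -0.02508358, -0.99024767])) [-0.13218294  0.4515788   0.20456149  1.71806099 -0.10680993  0.98283879
  0.05430391]
```

View pics/fw.png

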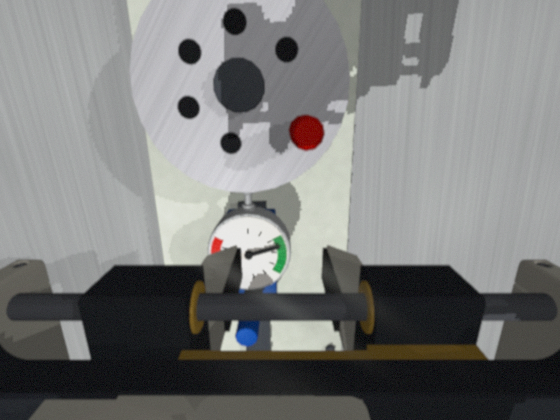

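View pics/rect_top.png

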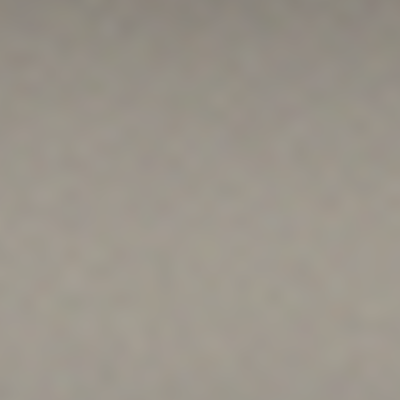

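```bash
cat >> h.py <<'E'
def red(p):
    f=p["frame"].astype(int);m=((f[...,0]>120)&(f[...,1]<60)&(f[...,2]<60)).astype(np.uint8)
    n,l,s,c=cv2.connectedComponentsWithStats(m);i=1+np.argmax(s[1:,4]);return c[i],s[i]
def delta(X):
    from scipy.spatial.transform import Rotation as Ro
    s=read_state();T=Ro.from_quat(s["tool_rot"]).as_matrix();return 100*T.T@(np.array(X)-s["ee_pos"])
E
python3 - <<'E'
from h import *
np.set_printoptions(precision=4,suppress=True)
p=imaging.read_camera("wrist");c,s=red(p);print(c,s,at_z(p,c,.126),at_z(p,c,.12))
k=at_z(p,c,.124)[:2];print(k, "d",delta([*k,.157]))
for r in imaging.cut_out(p,"wheel_center")[:1]: print(r["uv"],at_z(p,r["uv"],.075))
E
```

```text
[306.7645 133.803 ] [295 119  25  30 467] [0.6298 0.0254 0.126 ] [0.6302 0.025  0.12  ]
[0.6299 0.0253] d [6.751  1.6785 8.6188]
[256.7, 131.9] [0.5924 0.0256 0.075 ]
```

```bash
python3 -m inch '[{"delta_pos":[4,1,0],"spin":0,"fingers":0.6},{"delta_pos":[6.75,1.7,1],"spin":0,"fingers":0.6},{"delta_pos":[6.75,1.7,4],"spin":0,"fingers":0.6},{"delta_pos":[6.75,1.7,7],"spin":0,"fingers":0.6},{"delta_pos":[6.75,1.7,8.6],"spin":0,"fingers":0.6},{"delta_pos":[6.75,1.7,8.6],"spin":0,"fingers":0.6},{"delta_pos":[6.75,1.7,8.6],"spin":0,"fingers":0},{"delta_pos":[6.75,1.7,8.6],"spin":0,"fingers":0},{"delta_pos":[6.75,1.7,8.6],"spin":0,"fingers":0},{"delta_pos":[6.75,1.7,8.6],"spin":0,"fingers":0},{"delta_pos":[6.75,1.7,8.6],"spin":0,"fingers":0},{"delta_pos":[6.75,1.7,8.6],"spin":0,"fingers":0},{"delta_pos":[6.75,1.7,8.6],"spin":0,"fingers":0}]'; python3 - <<'E'
from h import *
p=imaging.read_camera("top");w=imaging.read_camera("wrist");h=np.zeros((420,1000,3),np.uint8)
h[:,:560]=w["frame"];h[:,560:]=cv2.resize(p["frame"][150:260,200:315],(440,420));save({"frame":h},"g.png")
E
```

```text
time_s: 12.1
ee_pos: [0.6302, 0.0254, 0.1582]
tool_rot: [0.727, 0.687, 0.0, -0.0]
wrist_force: [-1.9, 0.7, 6.3]
width: 0.0235
grasp_force: 30.0
```

```bash
cat > arc.py <<'E'
import numpy as np,sys
# arc.py phi0 phi1 step heading_deg : tool deltas (cm) from pose at phi0, wheel radius 60
a,b,st,h=map(float,sys.argv[1:5]);h=np.radians(h)
n=int(round(abs(b-a)/st))
for f in np.linspace(a,b,n+1)[1:]:
    d=6*np.array([np.cos(np.radians(f))-np.cos(np.radians(a)),np.sin(np.radians(f))-np.sin(np.radians(a))])
    print("%.0f: %.2f,%.2f"%(f,d@[np.cos(h),np.sin(h)],d@[np.sin(h),-np.cos(h)]),end=" | ")
print()
E
python3 arc.py -37 83 8 86.7; python3 dial.py top '[.5752,-.0862]' g1
```

```text
-29: 0.73,0.41 | -21: 1.50,0.72 | -13: 2.32,0.92 | -5: 3.15,1.01 | 3: 3.99,0.97 | 11: 4.81,0.82 | 19: 5.61,0.56 | 27: 6.36,0.19 | 35: 7.05,-0.28 | 43: 7.67,-0.85 | 51: 8.20,-1.49 | 59: 8.64,-2.20 | 67: 8.98,-2.97 | 75: 9.20,-3.78 | 83: 9.32,-4.60 | 
t 12.25 ee [0.6302 0.0254 0.1582] ang 1.260 dark 76 med 196 off [3.6 2.4]
```

```bash
python3 -m inch '[{"delta_pos":[0.73,0.41,-0.1],"spin":0,"fingers":0},{"delta_pos":[1.5,0.72,-0.1],"spin":0,"fingers":0},{"delta_pos":[2.32,0.92,-0.1],"spin":0,"fingers":0},{"delta_pos":[2.32,0.92,-0.1],"spin":0,"fingers":0}]'|egrep 'force|width'; python3 dial.py top '[.5752,-.0862]' g2; for a in -13 11 35 59 83 107 131 155 179 203 227 251 275 299;do python3 arc.py $a $((a+24)) 8 86.7;done
```

```text
wrist_force: [-1.9, 1.5, 2.6]
width: 0.0234
grasp_force: 30.0
t 12.7 ee [0.6409 0.0502 0.1582] ang 0.170 dark 75 med 198 off [2.8 2.8]
-5: 0.83,0.08 | 3: 1.67,0.05 | 11: 2.49,-0.10 | 
19: 0.79,-0.26 | 27: 1.55,-0.63 | 35: 2.24,-1.11 | 
43: 0.62,-0.56 | 51: 1.15,-1.21 | 59: 1.59,-1.92 | 
67: 0.34,-0.77 | 75: 0.56,-1.57 | 83: 0.68,-2.40 | 
91: -0.00,-0.84 | 99: -0.13,-1.67 | 107: -0.36,-2.47 | 
115: -0.34,-0.76 | 123: -0.79,-1.47 | 131: -1.33,-2.11 | 
139: -0.62,-0.56 | 147: -1.32,-1.02 | 155: -2.08,-1.38 | 
163: -0.80,-0.25 | 171: -1.62,-0.40 | 179: -2.46,-0.42 | 
187: -0.83,0.09 | 195: -1.64,0.30 | 203: -2.42,0.62 | 
211: -0.72,0.42 | 219: -1.38,0.94 | 227: -1.96,1.55 | 
235: -0.49,0.68 | 243: -0.88,1.42 | 251: -1.16,2.21 | 
259: -0.17,0.82 | 267: -0.22,1.66 | 275: -0.16,2.49 | 
283: 0.18,0.82 | 291: 0.47,1.60 | 299: 0.87,2.34 | 
307: 0.50,0.67 | 315: 1.08,1.27 | 323: 1.74,1.79 |
```

```bash
python3 -m inch '[{"delta_pos":[0.83,0.08,0],"spin":0,"fingers":0},{"delta_pos":[1.67,0.05,0],"spin":0,"fingers":0},{"delta_pos":[2.49,-0.1,0],"spin":0,"fingers":0},{"delta_pos":[2.49,-0.1,0],"spin":0,"fingers":0}]'|egrep 'force|width'; python3 dial.py top '[.5752,-.0862]' g3
```

```text
wrist_force: [-4.0, -0.1, 5.3]
width: 0.0237
grasp_force: 30.0
t 13.15 ee [0.6404 0.0744 0.1582] ang 0.170 dark 75 med 197 off [2.8 2.8]
```

```bash
python3 - <<'E'
from h import *
from dial import angle,pointer
p=imaging.read_camera("top");q=dict(p);q["frame"]=cv2.imread("pics/top0.png")[...,::-1].copy()
d=np.array([.0524,.9986])
a=angle(q,[.5735,-.1145],d);b=angle(p,[.5752,-.0862],d)
print(pointer(a),pointer(b))
save({"frame":np.hstack([a,b])},"cmp.png")
E
```

```text
(np.float64(6.28), np.float64(72.19661204020181), np.float64(188.33417765299475), (np.float64(3.200000000000003), np.float64(2.3999999999999986))) (np.float64(0.16), np.float64(74.79478624131946), np.float64(197.526857164171), (np.float64(2.799999999999997), np.float64(2.6000000000000014)))
```

View pics/cmp.png

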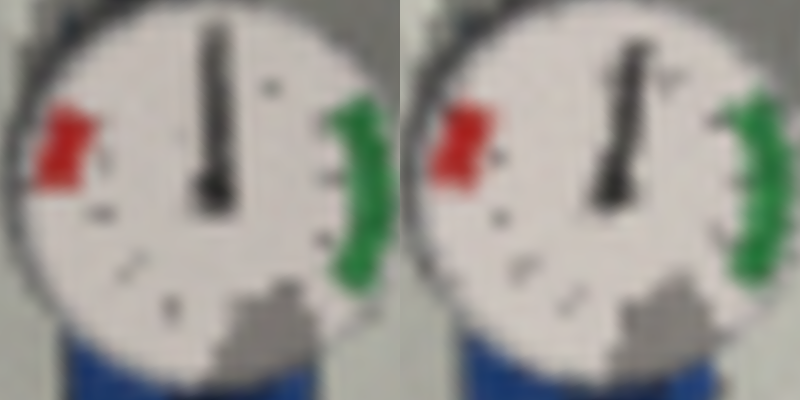

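```bash
python3 arc.py 11 -45 8 86.7; python3 arc.py -45 -57 6 86.7; python3 arc.py -57 -69 6 86.7;python3 arc.py -69 -81 6 86.7
```

```text
3: -0.82,0.15 | -5: -1.66,0.18 | -13: -2.49,0.10 | -21: -3.31,-0.10 | -29: -4.08,-0.41 | -37: -4.81,-0.82 | -45: -5.47,-1.33 | 
-51: -0.45,-0.44 | -57: -0.84,-0.93 | 
-63: -0.34,-0.52 | -69: -0.63,-1.08 | 
-75: -0.23,-0.59 | -81: -0.39,-1.19 |
```

```bash
python3 -m inch '[{"delta_pos":[-0.82,0.15,0],"spin":0,"fingers":0},{"delta_pos":[-1.66,0.18,0],"spin":0,"fingers":0},{"delta_pos":[-2.49,0.1,0],"spin":0,"fingers":0},{"delta_pos":[-3.31,-0.1,0],"spin":0,"fingers":0},{"delta_pos":[-4.08,-0.41,0],"spin":0,"fingers":0},{"delta_pos":[-4.81,-0.82,0],"spin":0,"fingers":0},{"delta_pos":[-5.47,-1.33,0],"spin":0,"fingers":0},{"delta_pos":[-5.47,-1.33,0],"spin":0,"fingers":0}]'|egrep 'force|width'; python3 dial.py top '[.5752,-.0862]' g4
python3 -m inch '[{"delta_pos":[-0.45,-0.44,0],"spin":0,"fingers":0},{"delta_pos":[-0.84,-0.93,0],"spin":0,"fingers":0},{"delta_pos":[-0.84,-0.93,0],"spin":0,"fingers":0}]'|egrep 'force|width'; python3 dial.py top '[.5752,-.0862]' g5
python3 -m inch '[{"delta_pos":[-0.34,-0.52,0],"spin":0,"fingers":0},{"delta_pos":[-0.63,-1.08,0],"spin":0,"fingers":0},{"delta_pos":[-0.63,-1.08,0],"spin":0,"fingers":0}]'|egrep 'force|width'; python3 dial.py top '[.5752,-.0862]' g6
```

```text
wrist_force: [-4.0, 1.5, 3.6]
width: 0.0234
grasp_force: 30.0
t 14.05 ee [0.6236 0.0177 0.1582] ang 1.280 dark 77 med 193 off [3.6 2.4]
wrist_force: [-2.8, 2.0, 1.7]
width: 0.0236
grasp_force: 30.0
t 14.4 ee [0.6144 0.0106 0.1582] ang 0.520 dark 75 med 193 off [3.4 3.6]
wrist_force: [-1.7, 2.8, 1.0]
width: 0.0235
grasp_force: 30.0
t 14.75 ee [0.6032 0.0048 0.1582] ang 0.220 dark 106 med 194 off [2.8 2.6]
```

```bash
for a in -69 -89 -109 -129 -149 -169 -189 -209 -229 -249 -269 -289 -309 -329;do python3 arc.py $a $((a-20)) 10 86.7;done
```

```text
-79: -0.35,-0.99 | -89: -0.51,-2.02 | 
-99: 0.01,-1.05 | -109: 0.21,-2.07 | 
-119: 0.37,-0.98 | -129: 0.90,-1.88 | 
-139: 0.68,-0.79 | -149: 1.49,-1.46 | 
-159: 0.91,-0.51 | -169: 1.90,-0.86 | 
-179: 1.03,-0.17 | -189: 2.08,-0.16 | 
-199: 1.03,0.19 | -209: 2.01,0.56 | 
-219: 0.90,0.53 | -229: 1.69,1.22 | 
-239: 0.66,0.81 | -249: 1.17,1.72 | 
-259: 0.35,0.99 | -269: 0.51,2.02 | 
-279: -0.01,1.05 | -289: -0.21,2.07 | 
-299: -0.37,0.98 | -309: -0.90,1.88 | 
-319: -0.68,0.79 | -329: -1.49,1.46 | 
-339: -0.91,0.51 | -349: -1.90,0.86 |
```

```bash
python3 -m inch '[{"delta_pos":[-0.35,-0.99,0],"spin":0,"fingers":0},{"delta_pos":[-0.51,-2.02,0],"spin":0,"fingers":0},{"delta_pos":[-0.51,-2.02,0],"spin":0,"fingers":0}]'|egrep '_force'; python3 dial.py top '[.5752,-.0862]' g7
cp pics/rect.png pics/r7.png; python3 -m inch '[{"delta_pos":[0,-1.05,0],"spin":0,"fingers":0},{"delta_pos":[0.21,-2.07,0],"spin":0,"fingers":0},{"delta_pos":[0.21,-2.07,0],"spin":0,"fingers":0}]'|egrep '_force'; python3 dial.py top '[.5752,-.0862]' g8
cp pics/rect.png pics/r8.png;python3 -m inch '[{"delta_pos":[0.37,-0.98,0],"spin":0,"fingers":0},{"delta_pos":[0.9,-1.88,0],"spin":0,"fingers":0},{"delta_pos":[0.9,-1.88,0],"spin":0,"fingers":0}]'|egrep '_force'; python3 dial.py top '[.5752,-.0862]' g9;cp pics/rect.png pics/r9.png
python3 -m inch '[{"delta_pos":[0.68,-0.79,0],"spin":0,"fingers":0},{"delta_pos":[1.49,-1.46,0],"spin":0,"fingers":0},{"delta_pos":[1.49,-1.46,0],"spin":0,"fingers":0}]'|egrep '_force'; python3 dial.py top '[.5752,-.0862]' g10;cp pics/rect.png pics/r10.png
```

```text
wrist_force: [-2.8, 1.8, 2.5]
grasp_force: 30.0
t 15.1 ee [0.5819 0.001  0.1582] ang 0.200 dark 123 med 194 off [2.8 2.8]
wrist_force: [-3.4, 1.6, 2.3]
grasp_force: 30.0
t 15.45 ee [0.5615 0.0046 0.1582] ang 0.140 dark 110 med 195 off [2.8 2.6]
wrist_force: [-3.5, 0.5, 1.8]
grasp_force: 30.0
t 15.8 ee [0.5431 0.0153 0.1581] ang 0.180 dark 71 med 197 off [2.8 2.8]
wrist_force: [-3.4, 1.1, 2.8]
grasp_force: 30.0
t 16.15 ee [0.5298 0.0315 0.1582] ang 0.160 dark 74 med 196 off [2.8 2.8]
```

```bash
python3 -m inch '[{"delta_pos":[0.91,-0.51,0],"spin":0,"fingers":0},{"delta_pos":[1.9,-0.86,0],"spin":0,"fingers":0},{"delta_pos":[1.9,-0.86,0],"spin":0,"fingers":0}]'|egrep 't_force'; python3 dial.py top '[.5752,-.0862]' g11
python3 -m inch '[{"delta_pos":[1.03,-0.17,0],"spin":0,"fingers":0},{"delta_pos":[2.08,-0.16,0],"spin":0,"fingers":0},{"delta_pos":[2.08,-0.16,0],"spin":0,"fingers":0}]'|egrep 't_force'; python3 dial.py top '[.5752,-.0862]' g12
python3 -m inch '[{"delta_pos":[1.03,0.19,0],"spin":0,"fingers":0},{"delta_pos":[2.01,0.56,0],"spin":0,"fingers":0},{"delta_pos":[2.01,0.56,0],"spin":0,"fingers":0}]'|egrep 't_force'; python3 dial.py top '[.5752,-.0862]' g13
python3 -m inch '[{"delta_pos":[0.9,0.53,0],"spin":0,"fingers":0},{"delta_pos":[1.69,1.22,0],"spin":0,"fingers":0},{"delta_pos":[1.69,1.22,0],"spin":0,"fingers":0}]'|egrep 't_force'; python3 dial.py top '[.5752,-.0862]' g14
```

```text
wrist_force: [-2.7, 2.1, 4.0]
t 16.5 ee [0.5227 0.0513 0.1582] ang 0.160 dark 74 med 196 off [2.8 2.4]
wrist_force: [-3.3, 3.2, 2.9]
t 16.85 ee [0.523  0.0723 0.1582] ang 0.170 dark 73 med 196 off [2.8 2.8]
wrist_force: [-0.3, 4.3, -0.2]
t 17.2 ee [0.5304 0.0918 0.1582] ang 0.170 dark 74 med 196 off [2.8 2.8]
wrist_force: [0.9, 3.1, -1.3]
t 17.55 ee [0.5439 0.1075 0.1583] ang 0.170 dark 75 med 195 off [2.8 3. ]
```

```bash
python3 -m inch '[{"delta_pos":[0.66,0.81,0],"spin":0,"fingers":0},{"delta_pos":[1.17,1.72,0],"spin":0,"fingers":0},{"delta_pos":[1.17,1.72,0],"spin":0,"fingers":0}]'|egrep 't_force'; python3 dial.py top '[.5752,-.0862]' g15
python3 -m inch '[{"delta_pos":[0.35,0.99,0],"spin":0,"fingers":0},{"delta_pos":[0.51,2.02,0],"spin":0,"fingers":0},{"delta_pos":[0.51,2.02,0],"spin":0,"fingers":0}]'|egrep 't_force'; python3 dial.py top '[.5752,-.0862]' g16
python3 -m inch '[{"delta_pos":[-0.01,1.05,0],"spin":0,"fingers":0},{"delta_pos":[-0.21,2.07,0],"spin":0,"fingers":0},{"delta_pos":[-0.21,2.07,0],"spin":0,"fingers":0}]'|egrep 't_force'; python3 dial.py top '[.5752,-.0862]' g17
```

```text
wrist_force: [2.1, 2.2, -0.5]
t 17.9 ee [0.5618 0.1176 0.1582] ang 1.030 dark 72 med 196 off [3.2 2.6]
wrist_force: [2.4, 0.8, -0.8]
t 18.25 ee [0.5822 0.121  0.1583] ang 2.320 dark 65 med 197 off [3.2 1.6]
wrist_force: [2.9, -1.0, -0.2]
t 18.6 ee [0.6027 0.1173 0.1582] ang 0.700 dark 74 med 197 off [3.  2.4]
```

```bash
for a in -289 -281 -273 -265 -257;do python3 arc.py $a $((a+8)) 8 86.7;done
```

```text
-281: 0.17,-0.82 | 
-273: 0.05,-0.84 | 
-265: -0.06,-0.83 | 
-257: -0.18,-0.82 | 
-249: -0.29,-0.79 |
```

```bash
python3 -m inch '[{"delta_pos":[0.17,-0.82,0],"spin":0,"fingers":0},{"delta_pos":[0.17,-0.82,0],"spin":0,"fingers":0},{"delta_pos":[0.17,-0.82,0],"spin":0,"fingers":0}]'|egrep 't_force'; python3 dial.py top '[.5752,-.0862]'
python3 -m inch '[{"delta_pos":[0.05,-0.84,0],"spin":0,"fingers":0},{"delta_pos":[0.05,-0.84,0],"spin":0,"fingers":0},{"delta_pos":[0.05,-0.84,0],"spin":0,"fingers":0}]'|egrep 't_force'; python3 dial.py top '[.5752,-.0862]'
python3 -m inch '[{"delta_pos":[-0.06,-0.83,0],"spin":0,"fingers":0},{"delta_pos":[-0.06,-0.83,0],"spin":0,"fingers":0},{"delta_pos":[-0.06,-0.83,0],"spin":0,"fingers":0}]'|egrep 't_force'; python3 dial.py top '[.5752,-.0862]'
python3 -m inch '[{"delta_pos":[-0.18,-0.82,0],"spin":0,"fingers":0},{"delta_pos":[-0.18,-0.82,0],"spin":0,"fingers":0},{"delta_pos":[-0.18,-0.82,0],"spin":0,"fingers":0}]'|egrep 't_force'; python3 dial.py top '[.5752,-.0862]'
```

```text
wrist_force: [-1.6, -1.1, 2.0]
t 18.95 ee [0.5928 0.12   0.1582] ang 1.880 dark 67 med 196 off [3.4 2. ]
wrist_force: [-2.5, -2.5, 1.5]
t 19.3 ee [0.5846 0.121  0.1582] ang 2.280 dark 71 med 197 off [3.2 1.6]
wrist_force: [-1.2, -1.3, 2.0]
t 19.65 ee [0.5765 0.1208 0.1582] ang 2.210 dark 72 med 197 off [3.4 1.6]
wrist_force: [-0.9, -3.1, 2.7]
t 20.0 ee [0.5683 0.1195 0.1582] ang 1.710 dark 68 med 196 off [4.  2.2]
```

```bash
python3 arc.py -257 -268.4 5.7 86.7
```

```text
-263: 0.14,0.58 | -268: 0.22,1.17 |
```

```bash
python3 -m inch '[{"delta_pos":[0.14,0.58,0],"spin":0,"fingers":0},{"delta_pos":[0.22,1.17,0],"spin":0,"fingers":0},{"delta_pos":[0.22,1.17,0],"spin":0,"fingers":0},{"delta_pos":[0.22,1.17,0],"spin":0,"fingers":0}]'; python3 dial.py top '[.5752,-.0862]'
```

```text
time_s: 20.4
ee_pos: [0.581, 0.1211, 0.1582]
tool_rot: [0.727, 0.686, 0.0, 0.0]
wrist_force: [2.1, -2.4, -0.1]
width: 0.0235
grasp_force: 30.0
t 20.45 ee [0.581  0.1211 0.1582] ang 2.320 dark 63 med 197 off [3.4 1.4]
```

```bash
python3 -m inch '[{"delta_pos":[0,0,0],"spin":0,"fingers":0.55},{"delta_pos":[0,0,0],"spin":0,"fingers":0.55},{"delta_pos":[0,0,0],"spin":0,"fingers":0.55},{"delta_pos":[0,0,0],"spin":0,"fingers":0.55},{"delta_pos":[0,0,0],"spin":0,"fingers":0.55},{"delta_pos":[0,0,-3],"spin":0,"fingers":0.55},{"delta_pos":[0,0,-7],"spin":0,"fingers":0.55},{"delta_pos":[-4,0,-9],"spin":0,"fingers":0.55},{"delta_pos":[-8.5,0,-9],"spin":0,"fingers":0.55},{"delta_pos":[-13,0,-9],"spin":0,"fingers":0.55},{"delta_pos":[-16,0,-9],"spin":0,"fingers":0.55},{"delta_pos":[-16,0,-9],"spin":0,"fingers":0.55},{"delta_pos":[-16,0,-9],"spin":0,"fingers":0.55}]'; python3 dial.py wrist '[.5752,-.0862]' fin; python3 - <<'E'
from h import *
p=imaging.read_camera("wrist");c,s=red(p);print(c,at_z(p,c,.124))
for r in imaging.place_of(p,"wheel_center")[:1]: print(at_z(p,r["uv"],.082))
for r in imaging.place_of(p,"knob_center")[:1]: print(at_z(p,r["uv"],.104))
E
```

```text
time_s: 21.75
ee_pos: [0.5711, -0.0389, 0.2483]
tool_rot: [0.728, 0.686, 0.0, -0.0]
wrist_force: [0.2, 0.7, -0.4]
width: 0.0508
grasp_force: 0.0
t 21.8 ee [ 0.5713 -0.0374  0.2482] ang 2.290 dark 64 med 225 off [-0.2 -2. ]
[256.7972973  244.98648649] [ 0.55110174 -0.05247292  0.124     ]
[0.58290511 0.0615802  0.082     ]
```

View pics/fin.png

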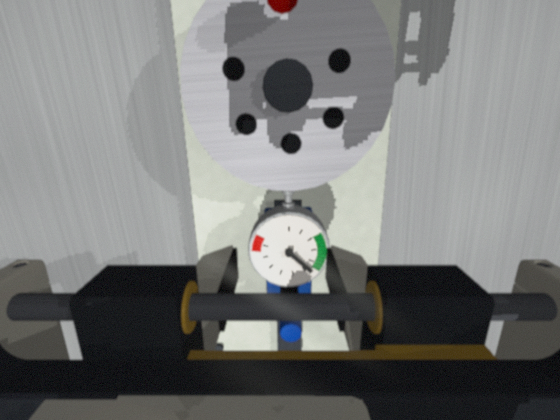

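```bash
python3 -c "
from station import arm
print(arm.sign_off())"
```

```text
the job is handed in; nothing more can be done
None
```

The gauge was loaded to about 1.27 in the green and released. A full sweep of the rim then found the lesser bump (dial up to about 1.3) and the high spot (about 2.3); the wheel now stands with the high spot at the plunger to within about 1°, dial about 2.3, hand clear, and the job is handed in (no verdict was returned).

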